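Centre the pepper mill on its stand

TASK

The little wooden pepper mill is standing near the edge of its round marble stand. Push it to the middle of the stand with light, slow taps of a fingertip, keeping it upright: do not pinch it, lift it or knock it off. Leave both stands, the salt shaker and everything else on the counter where they are.

Things in the scene. Friction and masses are not known exactly. Their poses are not given: they have to be found in the camera images.
- mill: Wooden pepper mill, round, slim-waisted, 64 mm tall, steel ball on top, about 70 g, loose. Origin: centre of underside, z up. Widest at the base: 36 mm from 7 to 18 mm up; foot only 24 mm, waist 22 mm at 30 mm up, head 25 mm at 40 to 48 mm up. Top-heavy: pushed slowly at the base it slides and stops with the finger; struck, or pushed at the head, it tips. Starts 16 to 24 mm off the stand's centre, any direction.
- mill_stand: The round marble stand on which the pepper mill stands: a plain flat-topped disc 84 mm across and 40 mm high, 0.6 kg, standing loose on the counter. Origin at the centre of its underside (so the top's centre is 40 mm above it), z up. It can be to the left or the right of its twin.
- shaker: The salt shaker: wood with a domed steel top, squat, no waist and no ball, 48 mm tall, 38 mm across. Origin at the centre of its underside. It stands near the middle of the other marble stand and is to be left alone.
- shaker_stand: The other marble stand, same shape and size as the pepper mill's (84 mm across, 40 mm high), carrying the salt shaker. Origin at the centre of its underside. To be left alone.
- tumbler: Glass tumbler, 68 mm across the rim, 95 mm tall, loose, beyond the stands. Origin at the centre of its underside. Bystander.
- pot: Covered aluminium pot, 178 mm across its lid, 113 mm tall with the knob, two side handles along its y reaching 117 mm from its axis. Origin at the centre of its underside. Bystander.
- tray: Blue plastic tray 160 x 240 mm, 28 mm high, lying flat. Origin at the centre of its underside. Bystander.
- spoon: Wooden spoon 240 mm long lying on the counter between the stands, along its own x. Bystander.
- spice_jar: Amber glass spice jar 44 mm across, 75 mm tall. Origin at the centre of its underside. Bystander.
- tin: Plain steel tin 60 mm across, 60 mm tall. Origin at the centre of its underside. Bystander.
There are look-alikes about, which are no part of the job. What is shaped like the mill but purple is not meant.

How it is judged (in metres and radians):
At the end, for the whole second after the job is handed in: The pepper mill stands upright (within about 4 degrees) and at rest on its stand, its axis within 7 mm of the stand's axis; both stands and the salt shaker are within 15 mm, and the other things within 20 mm, of where they were (horizontal distance between mill and mill_stand below 0.007 m and angle between mill's own z axis and vertical below 0.08 rad and z of mill in the frame of mill_stand between 0.037 and 0.043 m and linear speed of mill below 0.01 m/s and angular speed of mill below 0.1 rad/s and distance of each of mill_stand, shaker_stand, shaker from where it was at the start of the episode below 0.015 m and distance of each of tumbler, pot, tray, spoon, spice_jar, tin from where it was at the start of the episode below 0.02 m); the robot touches nothing.
It fails at once if the pepper mill is tipped by more than about 20 degrees or knocked off its stand (angle between mill's own z axis and vertical above 0.35 rad or z of mill in the frame of mill_stand below 0.03 m or horizontal distance between mill and mill_stand above 0.045 m).
It fails at once if the pepper mill is lifted off its stand (z of mill in the frame of mill_stand above 0.049 m).
It fails at once if the pepper mill is pinched or pushed hard (over 10 N) (contact force between the fingers and mill above 10 N).
It fails at once if a stand or the salt shaker is shifted by more than 15 mm (distance of any of mill_stand, shaker, shaker_stand from where it was at the start of the episode above 0.015 m).
It fails at once if another thing on the counter is shifted by more than 20 mm (distance of any of tumbler, pot, tray, spoon, spice_jar, tin from where it was at the start of the episode above 0.02 m).
It also fails if it takes over 64 s, if anything falls off the work surface, if the arm or the gripper's body presses on something with over 40 N, if the wrist force passes 120 N, or if a joint passes its speed limit or range.

ROBOT

A 6-joint arm with a two-finger parallel gripper is mounted at the origin on the work surface. World frame = base frame: x ahead of the robot, y to its left, z up, the work surface at z = 0. Lengths are in m, angles in degrees, forces in N, time in s.
With the tool pointing down it reaches from about 0.375 to 0.9 m from the base axis. Payload 3.1 kg.
Tool frame: the origin (TCP) lies midway between the tips of the shut fingers; the grasp point (between the pads) lies 19 mm behind it; z points along the fingers, y is the direction in which the jaws open and shut (so a half turn about z gives the same grasp; the last joint's range is limited). The gripper opens to 87 mm and grips with 3 to 60 N. Pads are 19 mm wide; open, the fingers measure 117 mm over their backs; the gripper's body (75 mm by 190 mm) begins 51 mm behind the grasp point.
Start: joints at [58.757, 30.224, 82.088, -0, 67.689, -10.227], TCP at [0.224, 0.583, 0.223] pointing down, gripper open.
Joint ranges: [-176.69, 176.69], [-43.24, 126.21], [12.49, 139.97], [-82, 262], [0, 151.66], [-163.58, 163.58]. Speed limits (degrees/s): [159.86, 159.86, 180, 180, 180, 180].

INTERFACE

Orientations are given as a 3x3 rotation matrix whose columns are the frame's x, y, z axes.
In Python, from rig import bot gives the robot as it stands.
- The arm moves only by the tool carry_out, never from a script. Its arguments are lists of equal length, an entry for each row: "grip": the gripper's target within -1 to 1 (fully open at 1, half-way at 0, shut at -1); "slide": the shift along the tool's x, y, z in mm, a list of three; "twist": the turn, a rotation vector about the tool's x, y, z in rad, a list of three. In form: {"grip": [grip, ...], "slide": [[dx, dy, dz], ...], "twist": [[wx, wy, wz], ...]}. A call has 1 to 12 rows; each row shifts and turns the pose as measured when the row begins, along the tool's axes as they then stand; what a row does not reach is not made up. A row lasts 1/10 s, in which the tool goes at most 50 mm and 8.59 degrees, less where a joint would pass 70% of its speed; a pose out of reach is approached as far as the arm can. A call is refused whole if a number of a shift passes 50 or a number of a turn 0.15, either way. A call with a gripper value outside its range is refused whole. The fingers move at their own pace and stop on an object; the grip force is fixed at half the most. Time passes only in rows, so rows that do not move let the fingers close. It gives the time, the measured TCP pose, the force and the opening at its end, in the units of the state.
- bot.read_state(): the state, without advancing time (a new reading comes with each control period).
- bot.capture(name): name is "side" or "top" or "wrist"; returns a dict with "color" (420x560x3 uint8, red, green, blue), "depth" (420x560 float32, m along the optical axis (not along the pixel's ray), 0 where there is no reading), "fx", "fy", "cx", "cy" (pixels), "position" and "rotation" of the camera in the world; the wrist camera has in their place "T_tool_cam" (4x4, takes a point from camera to tool coordinates, whose origin is the TCP and whose axes are the flange's). Camera axes: x right, y up, looking along -z (the intrinsics and any distortion apply to the point x, -y, -z); pixel columns grow to the right and rows downward; lengths in m; the calibration is good to about 2 mm. A picture is of the moment at which its call begins: read the wrist's pose just before it.
- bot.hand_in(): hands the job in, once; it reports no verdict.
The state is a dict: "time_s": time; "joint_positions": joint angles; "qvel": joint speeds; "tau": joint torques, N m; "position": TCP position; "tcp_rot": TCP orientation; "force": force on the tool from outside, world axes, zero at the start; "moment": the same for the moment, N m; "opening": opening from 0.0 (shut) to 1.0 (fully open).
Only numpy, scipy, OpenCV 4.12 (cv2) and the standard library are available. Lean on these libraries where they do the work, as an engineer would, in place of code of your own. Each camera call takes 0.05 s, during which the arm holds its last target.

## Working session

There is one attempt and no reset: what is moved stays moved. The work goes in short steps, Python scripts to look and compute and a tool call to move; the robot and the scene stay as the last step left them, time stands still between calls to the robot, and variables do not carry over. Pictures are saved under pics/ and viewed, and the job is handed in when it is done.

Besides the shell and the picture viewer there is one more tool, called after "Call:" by a JSON object that holds its "name" and its "arguments", one argument or row to a line. carry_out: Moves the arm, as the interface text tells. Its arguments: {"type":"object","properties":{"grip":{"type":"array"},"slide":{"type":"array"},"twist":{"type":"array"}},"required":["grip","slide","twist"]}

```bash
mkdir -p pics
cat > h.py <<'E'
import numpy as np, cv2
from rig import bot
def save(name,fn):
    c=bot.capture(name); cv2.imwrite('pics/'+fn+'.png',c['color'][:,:,::-1]); 
    np.savez('pics/'+fn+'.npz',**{k:np.asarray(v) for k,v in c.items()}); return c
def pt(c,u,v,d=None):
    if d is None: d=float(c['depth'][int(v),int(u)])
    p=np.array([(u-c['cx'])/c['fx']*d,-(v-c['cy'])/c['fy']*d,-d])
    return c['rotation']@p+c['position']
E
python3 - <<'E'
from h import *
s=bot.read_state(); print(s)
for n in('side','top'):
    c=save(n,n+'0'); print(n,c.keys(),c['fx'],c['position'],c['rotation'])
E
```

```text
{'time_s': 0.0, 'joint_positions': array([ 5.87582876e+01,  3.02796639e+01,  8.21549159e+01, -1.07381335e-03,
        6.76876472e+01, -1.02287408e+01]), 'qvel': array([ 0.03086279,  0.09446506,  0.06272918, -0.06171319,  0.00201626,
       -0.03397263]), 'tau': array([-1.43246965e-03, -4.40045679e+01, -1.76592493e+01,  6.33044075e-02,
        5.83174895e-02, -1.68568477e-04]), 'position': array([0.22372877, 0.58282099, 0.2215723 ]), 'tcp_rot': array([[-9.33501629e-01,  3.58571494e-01, -1.09159151e-03],
       [ 3.58572973e-01,  9.33499900e-01, -1.83290378e-03],
       [ 3.61773520e-04, -2.10243387e-03, -9.99997724e-01]]), 'force': array([ 0.34032598, -0.20184298, -0.27484295]), 'moment': array([-0.00414546, -0.04581976, -0.01043635]), 'opening': 1.0003617497797819}
side dict_keys(['color', 'depth', 'fx', 'fy', 'cx', 'cy', 'position', 'rotation']) 491.99257971804474 [ 0.1580036  -0.63186781  0.98952309] [[ 0.86921325  0.37849406 -0.31813609]
 [-0.49433976  0.67804036 -0.54395722]
 [ 0.00982453  0.63008215  0.77646633]]
top dict_keys(['color', 'depth', 'fx', 'fy', 'cx', 'cy', 'position', 'rotation']) 414.89774105907384 [0.31888498 0.0095851  1.21453528] [[-0.00440363  0.98314098 -0.18279614]
 [-0.99996587 -0.00560708 -0.00606723]
 [-0.00698989  0.18276319  0.98313212]]
```

View pics/side0.png

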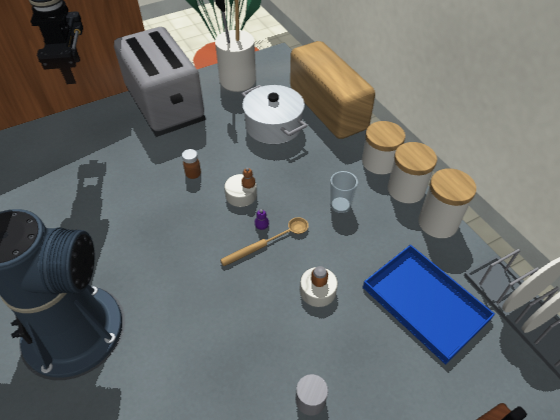

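View pics/top0.png

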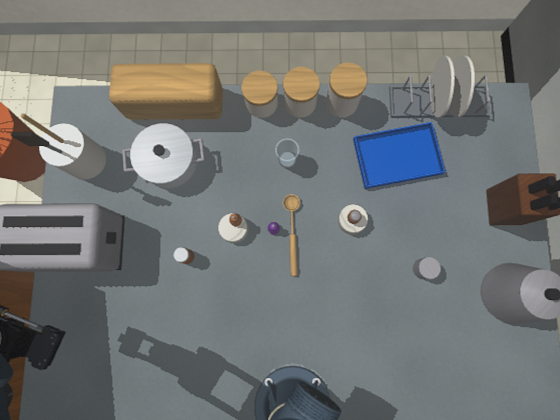

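Run:
```python
from h import *
a=cv2.imread('pics/side0.png')[155:240,205:290]; b=cv2.imread('pics/top0.png')[195:255,205:290]
c=cv2.imread('pics/side0.png')[250:315,280:365]
f=lambda x:cv2.resize(x,None,fx=4.6,fy=4.6,interpolation=cv2.INTER_CUBIC)
A=f(a);B=f(b);C=f(c)
cv2.imwrite('pics/crop0.png',np.hstack([A,np.vstack([B,C])[:A.shape[0]]]) if 0 else np.hstack([A,cv2.copyMakeBorder(B,0,A.shape[0]-B.shape[0],0,0,cv2.BORDER_CONSTANT)]))
for n in('side','top'):
    c=dict(np.load(f'pics/{n}0.npz'))
    L={'side':[(231,192),(248,172),(248,180),(262,218),(320,270),(300,290)],'top':[(235,218),(235,223),(228,232),(273,228),(354,216)]}[n]
    for u,v in L: print(n,u,v,pt(c,u,v).round(4))
c=dict(np.load('pics/top0.npz'))
# stand top cloud
vv,uu=np.mgrid[200:250,210:260]; d=c['depth'][200:250,210:260]
P=np.stack([(uu-c['cx'])/c['fx']*d,-(vv-c['cy'])/c['fy']*d,-d],-1)@c['rotation'].T+c['position']
m=abs(P[...,2]-.04)<.006; q=P[m]; print(len(q),q.min(0),q.max(0))
print(cv2.minEnclosingCircle(q[:,:2].astype(np.float32)))
m=(P[...,2]>.05); q=P[m]; print(len(q),q[:,:2].mean(0),q.min(0),q.max(0))
```

```text
side 231 192 [0.4592 0.159  0.0374]
side 248 172 [0.5068 0.1502 0.0955]
side 248 180 [0.5048 0.1492 0.0681]
side 262 218 [0.4868 0.0408 0.0431]
side 320 270 [ 0.5139 -0.1774  0.0865]
side 300 290 [ 0.4722 -0.1674  0.0216]
top 235 218 [0.5043 0.1528 0.0989]
top 235 223 [0.4954 0.1567 0.0667]
top 228 232 [0.4734 0.1794 0.0417]
top 273 228 [0.482  0.0506 0.0578]
top 354 216 [ 0.5097 -0.1732  0.0885]
527 [0.44790942 0.12841862 0.03416424] [0.52921896 0.20926499 0.0456874 ]
((0.4891664385795593, 0.16881291568279266), 0.04200588911771774)
138 [0.49256909 0.14710787] [0.31888498 0.0095851  0.05244772] [0.52523346 0.1745839  1.21453528]
```

View pics/crop0.png

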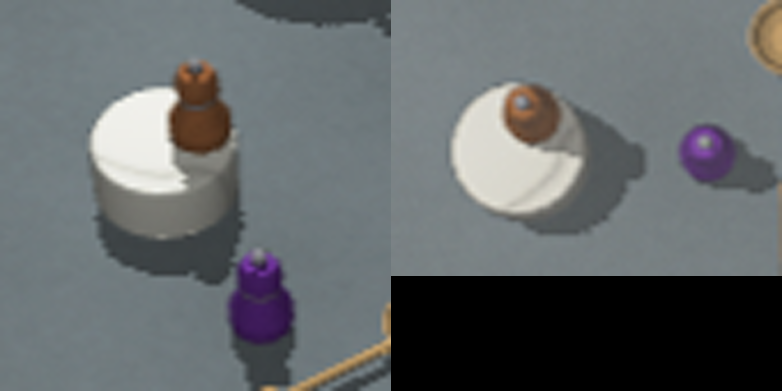

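```bash
cat >> h.py <<'E'
def plan(x,y,z,xdir=None):
    s=bot.read_state(); R=s['tcp_rot']; d=np.array([x,y,z])-s['position']
    print('t',s['time_s'],'pos',s['position'].round(4),'F',s['force'].round(2),'slide mm',(R.T@d*1000).round(1),'x',R[:,0].round(3),'z',R[:,2].round(4),'op',round(s['opening'],3))
def wpose(c,s):
    T=np.eye(4);T[:3,:3]=s['tcp_rot'];T[:3,3]=s['position'];M=T@c['T_tool_cam'];c['rotation']=M[:3,:3];c['position']=M[:3,3];return c
E
python3 - <<'E'
from h import *
c=bot.capture('wrist'); print(c['T_tool_cam'].round(3),c['fx'])
plan(.50,.16,.23)
for n,u,v in(('top',233.5,217.2),('side',205+195/4.6,155+68/4.6)):
    k=dict(np.load(f'pics/{n}0.npz')); r=k['rotation']@np.array([(u-k['cx'])/k['fx'],-(v-k['cy'])/k['fy'],-1]); t=(0.101-k['position'][2])/r[2]; print(n,k['position']+t*r)
E
```

```text
[[-0.001  0.959  0.284  0.077]
 [ 1.     0.001 -0.    -0.   ]
 [-0.001  0.284 -0.959 -0.163]
 [ 0.     0.     0.     1.   ]] 363.3753461712929
t 0.15 pos [0.2238 0.583  0.2218] F [-0.28  0.78 -0.57] slide mm [-409.5 -295.8   -7.8] x [-0.933  0.359  0.   ] z [-9.0e-04 -1.4e-03 -1.0e+00] op 0.997
top [0.50613831 0.15670563 0.101     ]
side [0.5067825  0.15293478 0.101     ]
```

Call:
{"name": "carry_out", "arguments": {
  "grip": [-1,-1,-1,-1,-1,-1,-1,-1,-1,-1,-1],
  "slide": [
    [-20,-15,0],
    [-37,-27,0],
    [-37,-27,0],
    [-37,-27,0],
    [-37,-27,0],
    [-37,-27,0],
    [-37,-27,0],
    [-37,-27,0],
    [-37,-27,0],
    [-37,-27,0],
    [-20,-15,0]
  ],
  "twist": [
    [0,0,0],
    [0,0,0],
    [0,0,0],
    [0,0,0],
    [0,0,0],
    [0,0,0],
    [0,0,0],
    [0,0,0],
    [0,0,0],
    [0,0,0],
    [0,0,0]
  ]
}}

```text
time_s: 1.25
position: [0.4817, 0.1844, 0.219]
tcp_rot: [[-0.937, 0.349, -0.001], [0.349, 0.937, -0.0], [0.001, -0.001, -1.0]]
force: [-0.2, 0.5, -0.4]
opening: 0.082
```

Run:
```python
from h import *
plan(.50,.16,.24)
```

```text
t 1.25 pos [0.4817 0.1844 0.219 ] F [-0.16  0.47 -0.42] slide mm [-25.7 -16.5 -21. ] x [-0.937  0.349  0.001] z [-1.1e-03 -3.0e-04 -1.0e+00] op 0.082
```

Call:
{"name": "carry_out", "arguments": {
  "grip": [-1,-1,-1,-1,-1],
  "slide": [
    [-25,-16,-21],
    [0,0,0],
    [0,0,0],
    [0,0,0],
    [0,0,0]
  ],
  "twist": [
    [0,0,0],
    [0,0,0.14],
    [0,0,0.14],
    [0,0,0],
    [0,0,0]
  ]
}}

```text
time_s: 1.75
position: [0.5026, 0.1542, 0.2395]
tcp_rot: [[-0.795, 0.607, -0.003], [0.607, 0.795, -0.001], [0.001, -0.003, -1.0]]
force: [-0.2, -0.3, 0.2]
opening: 0.008
```

Run:
```python
from h import *
plan(.50,.16,.24)
s=bot.read_state(); c=save('wrist','w1'); wpose(c,s)
P=[]
vv,uu=np.mgrid[0:420,0:560]; d=c['depth']
P=np.stack([(uu-c['cx'])/c['fx']*d,-(vv-c['cy'])/c['fy']*d,-d],-1)@c['rotation'].T+c['position']
near=(np.hypot(P[...,0]-.489,P[...,1]-.169)<.06)&(d>0)
m=near&(abs(P[...,2]-.04)<.005)
q=P[m]; print(len(q),np.median(q[:,2]),q.min(0),q.max(0),cv2.minEnclosingCircle(q[:,:2].astype(np.float32)))
m=near&(P[...,2]>.05)&(P[...,2]<.11); q=P[m];print(len(q),q.min(0),q.max(0))
```

```text
t 1.75 pos [0.5026 0.1542 0.2395] F [-0.22 -0.31  0.24] slide mm [ 5.6  3.1 -0.5] x [-0.795  0.607  0.001] z [-0.0026 -0.0013 -1.    ] op 0.008
4346 0.040421282434525724 [0.44727031 0.1262812  0.03520484] [0.53077908 0.20967594 0.0428794 ] ((0.48907411098480225, 0.16802693903446198), 0.041919808834791183)
1133 [0.49038692 0.14049959 0.05008951] [0.52491741 0.17601468 0.10565422]
```

View pics/w1.png

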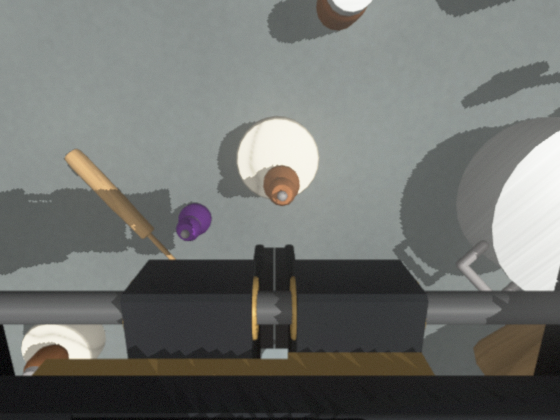

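```bash
cat >> h.py <<'E'
def ray(c,u,v,z):
    r=c['rotation']@np.array([(u-c['cx'])/c['fx'],-(v-c['cy'])/c['fy'],-1]); t=(z-c['position'][2])/r[2]; return c['position']+t*r
E
python3 - <<'E'
from h import *
from scipy.optimize import least_squares
s=bot.read_state(); c=wpose(dict(np.load('pics/w1.npz')),s)
i=cv2.imread('pics/w1.png')[110:270,210:350]; cv2.imwrite('pics/w1c.png',cv2.resize(i,None,fx=4,fy=3.7,interpolation=cv2.INTER_CUBIC))
vv,uu=np.mgrid[0:420,0:560]; d=c['depth']
P=np.stack([(uu-c['cx'])/c['fx']*d,-(vv-c['cy'])/c['fy']*d,-d],-1)@c['rotation'].T+c['position']
near=(np.hypot(P[...,0]-.489,P[...,1]-.169)<.06)&(d>0)
zp=[.0,.007,.018,.030,.040,.048]; rp=[.012,.018,.018,.011,.0125,.0125]
q=P[near&(P[...,2]>.048)&(P[...,2]<.087)]
f=lambda a:np.hypot(q[:,0]-a[0],q[:,1]-a[1])-np.interp(q[:,2]-.0404,zp,rp)
r=least_squares(f,[.507,.158],loss='soft_l1',f_scale=.001); print(r.x,np.median(abs(r.fun)))
print(ray(c,283,196.5,.102), ray(c,278,158,.04))
E
```

```text
[0.50835059 0.15805628] 0.000278491304593737
[0.50938971 0.15883844 0.102     ] [0.48847027 0.1700718  0.04      ]
```

View pics/w1c.png

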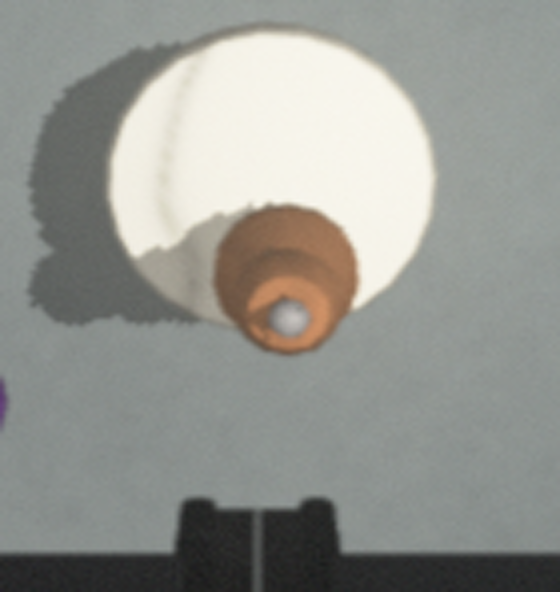

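Call:
{"name": "carry_out", "arguments": {
  "grip": [-1,-1,-1,-1],
  "slide": [
    [0,0,0],
    [0,0,0],
    [0,0,0],
    [0,0,0]
  ],
  "twist": [
    [0,0,-0.08],
    [0,0,-0.08],
    [0,0,0],
    [0,0,0]
  ]
}}

```text
time_s: 2.2
position: [0.5009, 0.1557, 0.2387]
tcp_rot: [[-0.888, 0.461, -0.005], [0.461, 0.888, -0.001], [0.004, -0.003, -1.0]]
force: [-0.3, -0.4, -0.2]
opening: 0.005
```

Run:
```python
from h import *
plan(.548,.137,.15)
```

```text
t 2.2 pos [0.5009 0.1557 0.2387] F [-0.28 -0.44 -0.2 ] slide mm [-50.7   5.4  88.5] x [-0.888  0.461  0.004] z [-0.0048 -0.0013 -1.    ] op 0.005
```

Call:
{"name": "carry_out", "arguments": {
  "grip": [-1,-1,-1,-1,-1,-1],
  "slide": [
    [-26,3,0],
    [-26,3,0],
    [0,0,30],
    [0,0,30],
    [0,0,28],
    [0,0,0]
  ],
  "twist": [
    [0,0,0],
    [0,0,0],
    [0,0,0],
    [0,0,0],
    [0,0,0],
    [0,0,0]
  ]
}}

```text
time_s: 2.8
position: [0.5522, 0.1379, 0.1491]
tcp_rot: [[-0.887, 0.462, -0.0], [0.462, 0.887, -0.001], [-0.0, -0.001, -1.0]]
force: [-0.5, -0.3, -0.4]
opening: 0.007
```

Run:
```python
from h import *
plan(.550,.136,.05)
s=bot.read_state()
x=s['tcp_rot'][:,0];y=s['tcp_rot'][:,1]
for n,p in(('mill',[.5083,.158,.05]),('stand',[.489,.1682,.04])):
    print(n,(s['tcp_rot'].T@(np.array(p)-s['position'])*1000).round(1))
```

```text
t 2.8 pos [0.5522 0.1379 0.1491] F [-0.5  -0.32 -0.41] slide mm [ 1.1 -2.6 99.1] x [-0.887  0.462 -0.   ] z [-4.e-04 -9.e-04 -1.e+00] op 0.007
mill [48.2 -2.3 99.1]
stand [ 70.1  -2.2 109.1]
```

Call:
{"name": "carry_out", "arguments": {
  "grip": [-1,-1,-1,-1,-1,-1,-1,-1],
  "slide": [
    [0,-2,20],
    [0,0,20],
    [0,0,20],
    [0,0,15],
    [0,0,12],
    [0,0,8],
    [0,0,3],
    [0,0,0]
  ],
  "twist": [
    [0,0,0],
    [0,0,0],
    [0,0,0],
    [0,0,0],
    [0,0,0],
    [0,0,0],
    [0,0,0],
    [0,0,0]
  ]
}}

```text
time_s: 3.6
position: [0.5581, 0.1377, 0.0554]
tcp_rot: [[-0.887, 0.462, 0.013], [0.462, 0.887, -0.0], [-0.012, 0.006, -1.0]]
force: [0.0, -0.1, 0.0]
opening: 0.002
```

```bash
cat > look.py <<'E'
import sys
from h import *
from scipy.optimize import least_squares
fn=sys.argv[1]; est=[float(sys.argv[2]),float(sys.argv[3])]
s=bot.read_state(); c=wpose(save('wrist',fn),s)
plan(*s['position'])
vv,uu=np.mgrid[0:420,0:560]; d=c['depth']
P=np.stack([(uu-c['cx'])/c['fx']*d,-(vv-c['cy'])/c['fy']*d,-d],-1)@c['rotation'].T+c['position']
near=(np.hypot(P[...,0]-.489,P[...,1]-.169)<.06)&(d>0)
q=P[near&(abs(P[...,2]-.04)<.004)]; print(len(q),'zmed',np.median(q[:,2]))
hs=q[cv2.convexHull(q[:,:2].astype(np.float32),returnPoints=False).ravel()]
g=least_squares(lambda a:np.hypot(hs[:,0]-a[0],hs[:,1]-a[1])-.0418,[.489,.168],loss='soft_l1',f_scale=.001).x
print('stand',g.round(4),'cam',c['position'].round(3))
zp=[.0,.007,.018,.030,.040,.048]; rp=[.012,.018,.018,.011,.0125,.0125]
q=P[near&(P[...,2]>.048)&(P[...,2]<.087)&(np.hypot(P[...,0]-est[0],P[...,1]-est[1])<.021)]
r=least_squares(lambda a:np.hypot(q[:,0]-a[0],q[:,1]-a[1])-np.interp(q[:,2]-.0404,zp,rp),est,loss='soft_l1',f_scale=.001)
print('mill',r.x.round(4),len(q),np.median(abs(r.fun)))
R=s['tcp_rot']
for n,p in(('mill',r.x),('stand',g)): print(n,'tool',(R.T@(np.array([*p,.05])-s['position'])*1000).round(1))
E
python3 look.py w2 .5083 .158
```

```text
t 3.65 pos [0.5583 0.1377 0.0557] F [0.11 0.7  0.09] slide mm [ 0.2 -0.1  0.3] x [-0.887  0.462 -0.012] z [ 1.350e-02 -1.000e-04 -9.999e-01] op 0.002
20316 zmed 0.04047306418958463
stand [0.4893 0.1679] cam [0.488 0.173 0.217]
mill [0.5085 0.158 ] 1921 0.00023987815829367223
mill tool [53.4 -5.   4.8]
stand tool [75.  -5.1  4.5]
```

View pics/w2.png

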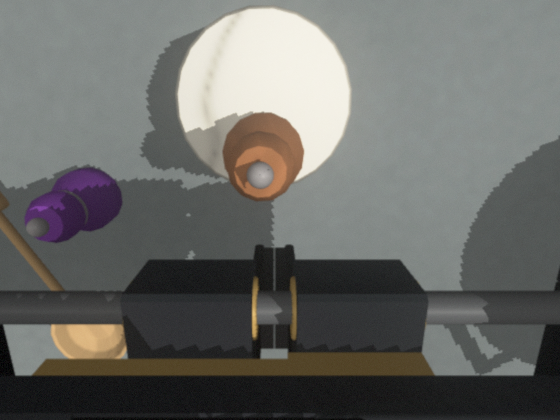

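Call:
{"name": "carry_out", "arguments": {
  "grip": [-1,-1,-1,-1,-1],
  "slide": [
    [4,-5,3],
    [4,0,3],
    [4,0,0],
    [0,0,0],
    [0,0,0]
  ],
  "twist": [
    [0.006,0.012,0],
    [0,0,0],
    [0,0,0],
    [0,0,0],
    [0,0,0]
  ]
}}

```text
time_s: 4.15
position: [0.545, 0.139, 0.0509]
tcp_rot: [[-0.887, 0.462, 0.002], [0.462, 0.887, 0.0], [-0.001, 0.001, -1.0]]
force: [-0.4, -0.5, 0.3]
opening: 0.003
```

```bash
python3 look.py w3 .5083 .158
```

```text
t 4.2 pos [0.5449 0.139  0.0509] F [0.07 0.75 0.1 ] slide mm [-0.1  0.  -0. ] x [-0.887  0.462 -0.001] z [ 1.5e-03  3.0e-04 -1.0e+00] op 0.006
19927 zmed 0.04048861083294411
stand [0.4892 0.1679] cam [0.477 0.174 0.214]
mill [0.5085 0.158 ] 2352 0.00023803595644453918
mill tool [41.2 -0.1  0.9]
stand tool [62.8 -0.1  0.9]
```

Call:
{"name": "carry_out", "arguments": {
  "grip": [-1,-1,-1,-1,-1,-1,-1,-1,-1,-1],
  "slide": [
    [2,0,1],
    [2,0,0],
    [2,0,0],
    [2,0,0],
    [1,0,0],
    [1,0,0],
    [1,0,0],
    [1,0,0],
    [0,0,0],
    [0,0,0]
  ],
  "twist": [
    [0,0,0],
    [0,0,0],
    [0,0,0],
    [0,0,0],
    [0,0,0],
    [0,0,0],
    [0,0,0],
    [0,0,0],
    [0,0,0],
    [0,0,0]
  ]
}}

```text
time_s: 5.2
position: [0.5338, 0.1452, 0.05]
tcp_rot: [[-0.887, 0.462, 0.002], [0.462, 0.887, 0.0], [-0.002, 0.001, -1.0]]
force: [0.3, 1.0, -0.7]
opening: 0.008
```

```bash
python3 look.py w4 .5083 .158
```

```text
t 5.25 pos [0.5338 0.1451 0.05  ] F [-0.68  0.08  0.25] slide mm [ 0.  0. -0.] x [-0.887  0.462 -0.002] z [ 2.3e-03  4.0e-04 -1.0e+00] op 0.005
19017 zmed 0.04048856255700395
stand [0.4894 0.1679] cam [0.465 0.18  0.213]
mill [0.5089 0.1578] 3350 0.00039996389002198724
mill tool [27.9 -0.3 -0. ]
stand tool [49.9 -0.3 -0.1]
```

View pics/w4.png

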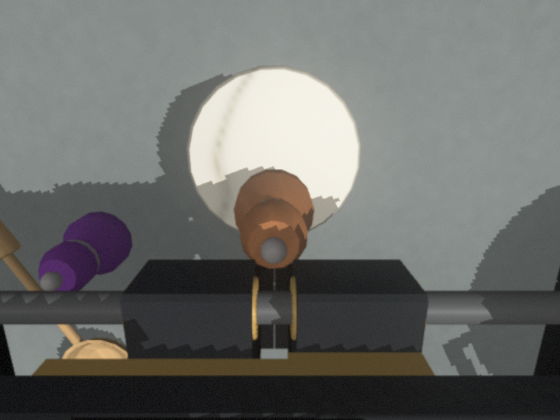

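Call:
{"name": "carry_out", "arguments": {
  "grip": [-1,-1,-1,-1,-1,-1,-1,-1,-1,-1],
  "slide": [
    [0.5,0,0],
    [0.5,0,0],
    [1,0,0],
    [1,0,0],
    [1,0,0],
    [1,0,0],
    [1,0,0],
    [0.5,0,0],
    [0,0,0],
    [0,0,0]
  ],
  "twist": [
    [0,0,0],
    [0,0,0],
    [0,0,0],
    [0,0,0],
    [0,0,0],
    [0,0,0],
    [0,0,0],
    [0,0,0],
    [0,0,0],
    [0,0,0]
  ]
}}

```text
time_s: 6.25
position: [0.5287, 0.1482, 0.0502]
tcp_rot: [[-0.887, 0.462, 0.005], [0.462, 0.887, 0.0], [-0.004, 0.002, -1.0]]
force: [0.9, -1.3, 0.3]
opening: 0.007
```

```bash
python3 look.py w5 .505 .16
```

```text
t 6.3 pos [0.5287 0.1482 0.0502] F [0.91 0.34 0.12] slide mm [0. 0. 0.] x [-0.887  0.462 -0.004] z [ 4.7e-03  2.0e-04 -1.0e+00] op 0.008
17829 zmed 0.0404806762338068
stand [0.4893 0.1679] cam [0.46  0.184 0.213]
mill [0.5048 0.1601] 3256 0.00035212463817515215
mill tool [26.7 -0.5  0.1]
stand tool [44.  -0.7  0.1]
```

View pics/w5.png

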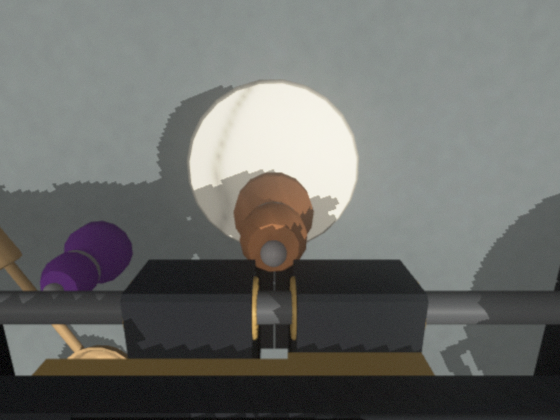

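Call:
{"name": "carry_out", "arguments": {
  "grip": [-1,-1,-1,-1,-1,-1,-1,-1,-1,-1,-1,-1],
  "slide": [
    [0.5,0,0],
    [1,0,0],
    [1,0,0],
    [1,0,0],
    [1,0,0],
    [1,0,0],
    [1,0,0],
    [1,0,0],
    [1,0,0],
    [1,0,0],
    [0.5,0,0],
    [0,0,0]
  ],
  "twist": [
    [0,0.003,0],
    [0,0,0],
    [0,0,0],
    [0,0,0],
    [0,0,0],
    [0,0,0],
    [0,0,0],
    [0,0,0],
    [0,0,0],
    [0,0,0],
    [0,0,0],
    [0,0,0]
  ]
}}

```text
time_s: 7.5
position: [0.519, 0.1533, 0.0502]
tcp_rot: [[-0.887, 0.462, 0.002], [0.462, 0.887, 0.002], [-0.001, 0.002, -1.0]]
force: [-0.4, -0.8, -0.3]
opening: 0.006
```

```bash
python3 look.py w6 .4965 .1645
```

```text
t 7.55 pos [0.519  0.1533 0.0502] F [ 0.86 -0.09 -0.61] slide mm [ 0. -0.  0.] x [-0.887  0.462 -0.001] z [ 0.0018  0.0017 -1.    ] op 0.01
15459 zmed 0.04048468058550864
stand [0.4894 0.1678] cam [0.451 0.188 0.213]
mill [0.4951 0.1652] 3234 0.00036622108963198664
mill tool [26.7 -0.4  0.2]
stand tool [33.  -0.8  0.2]
```

Call:
{"name": "carry_out", "arguments": {
  "grip": [-1,-1,-1,-1,-1,-1,-1,-1,-1],
  "slide": [
    [0.5,0,0],
    [1,0,0],
    [1,0,0],
    [1,0,0],
    [1,0,0],
    [1,0,0],
    [0.5,0,0],
    [0,0,0],
    [0,0,0]
  ],
  "twist": [
    [0,0,0],
    [0,0,0],
    [0,0,0],
    [0,0,0],
    [0,0,0],
    [0,0,0],
    [0,0,0],
    [0,0,0],
    [0,0,0]
  ]
}}

```text
time_s: 8.45
position: [0.5133, 0.1563, 0.0502]
tcp_rot: [[-0.887, 0.462, 0.002], [0.462, 0.887, 0.002], [-0.001, 0.002, -1.0]]
force: [0.1, -0.1, 0.4]
opening: 0.004
```

```bash
python3 look.py w7 .490 .1675
```

```text
t 8.5 pos [0.5133 0.1563 0.0502] F [ 0.29  0.02 -0.29] slide mm [-0.  0.  0.] x [-0.887  0.462 -0.001] z [ 0.0018  0.0017 -1.    ] op 0.007
13799 zmed 0.040464982783024295
stand [0.4893 0.1679] cam [0.445 0.191 0.213]
mill [0.4895 0.1682] 3229 0.0003661832340114638
mill tool [26.7 -0.4  0.2]
stand tool [26.6 -0.8  0.2]
```

View pics/w7.png

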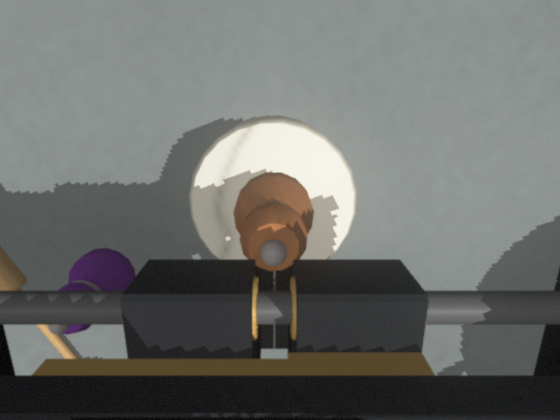

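The mill (275,215) is upright and centred on the stand. I'll back straight off, rise, and check from the fixed cameras.

Call:
{"name": "carry_out", "arguments": {
  "grip": [-1,-1,-1,-1,-1,-1,-1,-1,-1,-1,-1,-1],
  "slide": [
    [-2,0,0],
    [-4,0,0],
    [-8,0,0],
    [-10,0,0],
    [-10,0,0],
    [-6,0,0],
    [0,0,-15],
    [0,0,-30],
    [0,0,-30],
    [0,0,-30],
    [-10,0,-30],
    [0,0,0]
  ],
  "twist": [
    [0,0,0],
    [0,0,0],
    [0,0,0],
    [0,0,0],
    [0,0,0],
    [0,0,0],
    [0,0,0],
    [0,0,0],
    [0,0,0],
    [0,0,0],
    [0,0,0],
    [0,0,0]
  ]
}}

```text
time_s: 9.7
position: [0.5637, 0.1284, 0.1886]
tcp_rot: [[-0.885, 0.465, -0.001], [0.465, 0.885, 0.002], [0.002, 0.001, -1.0]]
force: [1.0, -0.2, -0.1]
opening: 0.006
```

```bash
python3 look.py w8 .4895 .168
python3 - <<'E'
from h import *
a=save('side','side9');b=save('top','top9')
o=np.load('pics/side0.npz')['color'];d=cv2.absdiff(a['color'],o).max(2)
x=cv2.resize(a['color'][155:240,205:290],None,fx=4.6,fy=4.6,interpolation=cv2.INTER_CUBIC)
cv2.imwrite('pics/chk.png',np.hstack([x[:,:,::-1],a['color'][15:406,100:500,::-1]]))
n=(a['depth']>0);P=[]
vv,uu=np.mgrid[0:420,0:560];d=a['depth']
P=np.stack([(uu-a['cx'])/a['fx']*d,-(vv-a['cy'])/a['fy']*d,-d],-1)@a['rotation'].T+a['position']
q=P[(np.hypot(P[...,0]-.489,P[...,1]-.168)<.03)&(P[...,2]>.05)&(P[...,2]<.11)]
for z in(.055,.075,.09): k=q[abs(q[:,2]-z)<.006]; print(z,k[:,:2].mean(0),len(k))
E
```

```text
t 9.75 pos [0.5613 0.1286 0.1865] F [-0.79 -0.78 -0.45] slide mm [-2.3  1.  -2.2] x [-0.885  0.465  0.007] z [-0.0066  0.0016 -1.    ] op 0.001
6742 zmed 0.04042577009160486
stand [0.4893 0.1678] cam [0.496 0.164 0.351]
mill [0.4891 0.1683] 704 0.0002772196855866903
mill tool [ 84.4   0.6 138.8]
stand tool [ 84.    0.2 138.8]
0.055 [0.48495356 0.15860779] 52
0.075 [0.48587399 0.16130128] 26
0.09 [0.48666928 0.16390392] 57
```

View pics/chk.png

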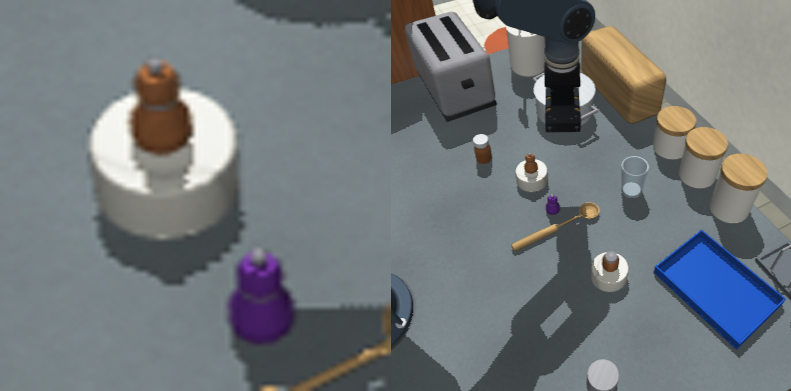

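View pics/w8.png

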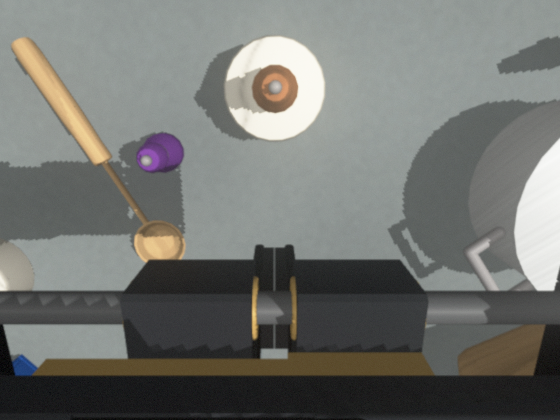

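The mill stands upright in the middle of its stand (275,88 in the wrist view). It is within 1 mm of centre, and nothing else has moved.

Call:
{"name": "carry_out", "arguments": {
  "grip": [-1,-1,-1,-1],
  "slide": [
    [0,0,0],
    [0,0,0],
    [0,0,0],
    [0,0,0]
  ],
  "twist": [
    [0,0,0],
    [0,0,0],
    [0,0,0],
    [0,0,0]
  ]
}}

```text
time_s: 10.25
position: [0.5544, 0.1288, 0.1785]
tcp_rot: [[-0.885, 0.464, -0.025], [0.464, 0.886, 0.001], [0.023, -0.011, -1.0]]
force: [0.4, -0.0, 0.0]
opening: 0.008
```

```bash
python3 -c "
from rig import bot
print(bot.hand_in())"
```

```text
the job is handed in; nothing more can be done
None
```

I pushed the pepper mill about 22 mm to the middle of its stand and handed the job in at about 10 s. I used the shut fingertips low on its base, at no more than 10 mm/s, in three slow pushes, then backed off and raised the arm clear.

- **Position:** the last wrist-camera fit put the mill at (0.4891, 0.1683) and the stand at (0.4893, 0.1678), so it is about 0.5 mm off centre. The camera calibration is good to about 2 mm.
- **Upright and forces:** the mill looks upright in the side and wrist pictures. I checked the tilt only by eye, because the depth points from the side camera see just one face of it. Every wrist-force reading stayed at noise level, under about 2 N; I read it between moves, not during them.
- **Other things:** the stand's measured position stayed the same to within 0.3 mm. By eye in the side and wrist pictures, the shaker, its stand and the other objects have not moved. I did not measure them one by one.

No check failed or disagreed. The arm drifted about 10 mm down after its retreat, but it was still well clear of everything at hand-in (fingertips at 0.178 m).

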